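# Set the slack levelling foot of a rocking objective base

## Task

The small aluminium base that carries the brown objective rocks, because the foot under its orange bar knob is screwed up clear of the table. Turn that knob clockwise (seen from above) by about a quarter turn, so that its foot bears firmly on the table and all four feet carry the base, then let go. Leave the base where it stands, and do not touch the matching base with the black ring mount, which already stands firm.

Things in the scene. Friction and masses are not known exactly. Their poses are not given: they have to be found in the camera images.
- objective_base: Loose base to be set, 2.4 kg: aluminium plate 150 (x) x 120 (y) x 12 mm, top 32 mm above the table. Origin: at table height under the plate's centre; x along the long side, z up. A dark block at x = -40, y = -28 mm carries a brown objective, 35 mm across, top 115 mm high. The knob's upright axis is at x = +60, y = +46 mm; plain feet stand under the other three corners.
- level_knob (a joint): Orange bar knob of the objective base: bar 44 mm long, 14 thick, from 42 to 76 mm above the table, over a black disc 38 mm across. Value: rad turned clockwise seen from above; at 0 the bar's length lies along the base's y; stop at 1.8. It starts at 0 to 0.3, stays where it is left and takes 0.1 N m to turn; it does not rise or sink. About 1.5 is a good setting.
- level_foot: Black rubber foot under the orange knob of the objective base, 24 mm across, 8 mm high. Origin: centre of its underside, 4 mm above the table at knob angle 0; z up. The knob's coarse thread lowers it 5 mm per rad: it touches the table at about 0.8 rad, then gives 1 mm per 1.1 N, and bears firmly from about 1.15 rad on.
- mount_base: The matching base: same plate, block, feet and orange knob (tight, bar nearly along the long side), but with a black ring mount, 50 mm across and 16 mm high, on its block. Origin and axes as for the other base. It stands firm and is to be left alone. Which of the two is on the left varies.

How it is judged (in metres and radians):
At the end, for the whole second after the job is handed in: The knob is turned past 1.1 rad, its foot presses on the table with more than 1.2 N, and the objective base stands flat (within 0.02 rad, not raised), at rest, within 20 mm of where it started (value of joint level_knob above 1.1 rad and contact force between level_foot and anything else above 1.2 N and angle between objective_base's own z axis and vertical below 0.02 rad and height (world z) of objective_base below 0.004 m and distance of objective_base from where it was at the start of the episode below 0.02 m and linear speed of objective_base below 0.02 m/s); the robot touches nothing.
It fails at once if the robot touches the base with the ring mount (contact force between any of the fingers, the arm and mount_base above 1.5 N).
It fails at once if the base with the ring mount is shifted by more than 15 mm (distance of mount_base from where it was at the start of the episode above 0.015 m).
It fails at once if the objective base is tipped by more than about 10 degrees (angle between objective_base's own z axis and vertical above 0.17 rad).
It also fails if it takes over 29 s, if anything falls off the work surface, if the arm or the gripper's body presses on something with over 40 N, if the wrist force passes 120 N, or if a joint passes its speed limit or range.

## Robot

A 6-joint arm with a two-finger parallel gripper is mounted at the origin on a cart in front of the work surface, level with it; the furniture and walls round the work are solid. World frame = base frame: x ahead of the robot, y to its left, z up, the work surface at z = 0. Lengths are in m, angles in degrees, forces in N, time in s.
With the tool pointing down it reaches from about 0.375 to 0.925 m from the base axis. Payload 5.7 kg.
Tool frame: the origin (TCP) lies on the mounting face of the last link; the fingertips stand 173 mm ahead of it and the grasp point (between the pads) lies 155 mm ahead of it; z points along the fingers, y is the line along which they close (so a half turn about z gives the same grasp; the last joint's range is limited). The gripper opens to 85 mm and grips with 20 to 120 N. Pads are 22 mm wide; open, the fingers measure 114 mm over their backs; the gripper's body (76 mm by 85 mm) begins 54 mm behind the grasp point. The pads swing forward as they close: fully open they stand 13 mm farther back than shut.
Start: joints at [60.728, 20.558, 86.54, -0, 72.909, -6.595], TCP at [0.231, 0.554, 0.405] pointing down, gripper open.
Joint ranges: [-170.27, 170.27], [-57.76, 135], [12.27, 136.19], [-55.21, 235.2], [11.17, 155.16], [-170.74, 170.74]. Speed limits (degrees/s): [136.94, 136.94, 180, 180, 180, 180].

## Interface

Orientations are given as [roll, pitch, yaw] about the fixed x, y, z axes, in that order (R = Rz(yaw) Ry(pitch) Rx(roll)).
In Python, from workcell import * gives the robot as it stands. The module is installed in compiled form; this text tells all that it offers.
- The arm moves only by the tool apply_moves, never from a script. Its argument "steps" is a list of rows, each a list of 6 numbers: the shift along the tool's x, y, z in m, then the turn, a rotation vector about the tool's x, y, z in degrees. A call has 1 to 10 rows; each row is the pose to reach, as a shift and turn from the pose commanded when the call began, along the tool's axes at that moment; what a row does not reach only later rows make up. A row lasts 1/8 s, in which the tool goes at most 62.5 mm and 10.7 degrees, less where a joint would pass 70% of its speed; a pose out of reach is approached as far as the arm can. A call with a gripper value outside its range is refused whole. "claw" is the opening, from 0 (shut) to 1 (fully open), set as the call begins (left out, the last holds). The fingers move at their own pace and stop on an object; the grip force is fixed at half the most. Time passes only in rows, so rows that repeat a pose let the fingers close. It gives the time, the measured TCP pose, the force, the opening and the grip force at its end, in the units of the state.
- get_obs(): the state, without advancing time (a new reading comes with each control period).
- read_camera(name): name is "side" or "top" or "wrist"; returns the picture (400x640x3 uint8, blue, green, red); there is no depth.
- get_calibration(name): a dict with "vertical_fov" (degrees; the focal length in pixels is half the picture's height over the tangent of half this angle, whatever the lens; pixels are square), "cx", "cy" (the principal point, pixels), "camera_from_world" (4x4, takes a point from world to camera coordinates). Camera axes: x right, y up, looking along -z (the intrinsics and any distortion apply to the point x, -y, -z); pixel columns grow to the right and rows downward; lengths in m; the calibration is good to about 2 mm. A picture is of the moment at which its call begins: read the wrist's pose just before it. get_calibration takes no time and is no camera call; for the wrist camera it gives the pose at the moment of the call.
- hand_in(): hands the job in; it is judged then, once.
The state is a dict: "time": time; "qpos": joint angles; "joint_vel": joint speeds; "joint_torque": joint torques, N m; "eef_pos": TCP position; "ee_rot": TCP orientation; "force": force on the tool from outside, world axes, zero at the start; "torque": the same for the moment, N m; "width": finger opening in m; "grip_force": force on a finger pad.
Only numpy, scipy, OpenCV 4.12 (cv2) and the standard library are available. Lean on these libraries where they do the work, as an engineer would, in place of code of your own. Each camera call takes 0.05 s, during which the arm holds its last target. There are 200 camera calls.

## Working session

There is one attempt and no reset: what is moved stays moved. The work goes in short steps, Python scripts to look and compute and a tool call to move; the robot and the scene stay as the last step left them, time stands still between calls to the robot, and variables do not carry over. Pictures are saved under pics/ and viewed, at most 10 in all, crops included, and the job is handed in when it is done.

Besides the shell and the picture viewer there is one more tool, called after "Emit:" as name([rows], argument=value, ...), one row to a line, values as JSON. apply_moves: Moves the arm, as the interface text tells. Its arguments: {"type":"object","properties":{"steps":{"type":"array","items":{"type":"array","items":{"type":"number"}}},"claw":{"type":"number"}},"required":["steps"]}

```bash
mkdir -p pics; python3 - <<'E'
from workcell import *
import cv2
o=get_obs();print(o['time'],o['eef_pos'],o['ee_rot'],o['width'])
for n in("top","side"):
    c=get_calibration(n);print(n,c)
    cv2.imwrite(f'pics/{n}0.png',read_camera(n))
E
```

```text
0.0 [0.23115012 0.55329042 0.40386811] [-1.79896815e+02 -1.41456498e-02  1.57319716e+02] 0.08568053309744603
top {'vertical_fov': 44.20683434875467, 'cx': 310.1188253768389, 'cy': 199.91028502347953, 'camera_from_world': array([[ 0.01440097, -0.99973934, -0.0177164 ,  0.17581801],
       [ 0.99014938,  0.01179043,  0.13951771, -0.47705259],
       [-0.13927246, -0.01955107,  0.99006108, -1.08778775],
       [ 0.        ,  0.        ,  0.        ,  1.        ]])}
side {'vertical_fov': 57.31950252783554, 'cx': 316.56698352119827, 'cy': 201.2554063058226, 'camera_from_world': array([[-0.99995077,  0.00252046,  0.00959724,  0.47891422],
       [ 0.00691033, -0.51721266,  0.85582902,  0.04293307],
       [ 0.0071209 ,  0.85585321,  0.51716978, -1.05554785],
       [ 0.        ,  0.        ,  0.        ,  1.        ]])}
```

View pics/top0.png

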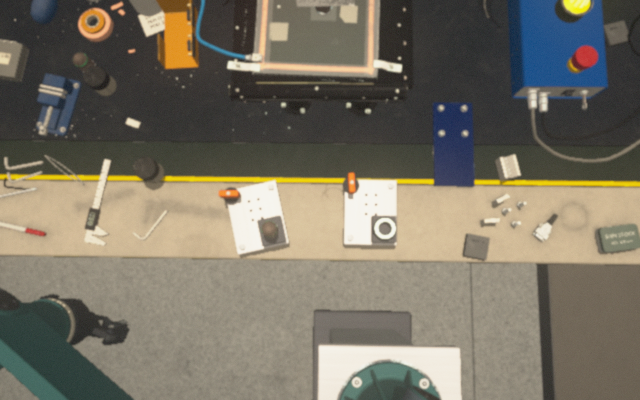

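View pics/side0.png

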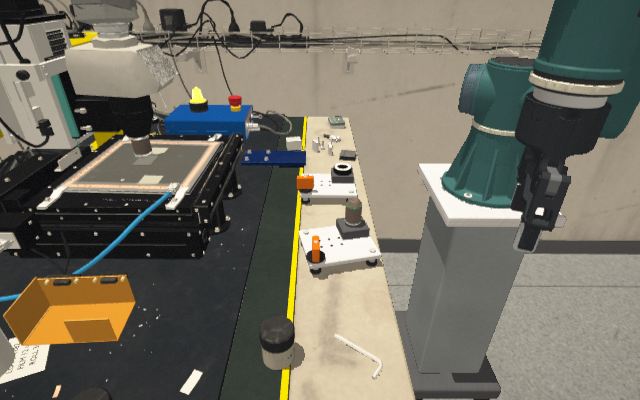

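Top: the objective base is on the left, with its knob at about (229,195) and its bar roughly along world y. The ring-mount base is on the right, with its knob at (351,183). Next I measure the knob and the plate.

```bash
cat > h.py <<'E'
import numpy as np,cv2
from workcell import *
def ray(c,u,v):
    f=200/np.tan(np.radians(c['vertical_fov']/2));T=np.array(c['camera_from_world'])
    R=T[:3,:3];d=R.T@np.array([(u-c['cx'])/f,-(v-c['cy'])/f,-1.]);return -R.T@T[:3,3],d
def plane(c,u,v,z):
    o,d=ray(c,u,v);return o+d*(z-o[2])/d[2]
def cross(r1,r2):
    (a,d),(b,e)=r1,r2;s=np.linalg.lstsq(np.c_[d,-e],b-a,rcond=None)[0]
    p,q=a+s[0]*d,b+s[1]*e;return (p+q)/2,np.linalg.norm(p-q)
def orange(im):
    h=cv2.cvtColor(im,cv2.COLOR_BGR2HSV);return cv2.inRange(h,(4,170,120),(18,255,255))
def blobs(m,amin):
    n,l,s,c=cv2.connectedComponentsWithStats(m);return [(tuple(np.round(c[i],1)),s[i].tolist(),l==i) for i in range(1,n) if s[i,4]>amin]
E
python3 - <<'E'
from h import *
ct,cs=get_calibration('top'),get_calibration('side')
t=cv2.imread('pics/top0.png');s=cv2.imread('pics/side0.png')
bt=[b for b in blobs(orange(t),25) if 150<b[0][1]<230]; bs=[b for b in blobs(orange(s),25) if 280<b[0][0]<340]
for b in bt: print('T',b[0],b[1],plane(ct,*b[0],.065).round(3))
for b in bs: print('S',b[0],b[1])
for b in bt:
  for e in bs: print(b[0],e[0],cross(ray(ct,*b[0]),ray(cs,*e[0])))
w=cv2.inRange(cv2.cvtColor(t,cv2.COLOR_BGR2HSV),(0,0,185),(180,45,255))
for b in blobs(w,600):
    if 170<b[0][1]<260:
        hull=cv2.minAreaRect(np.argwhere(b[2])[:,::-1].astype(np.float32));print(hull)
        P=[plane(ct,*q,.032)[:2].round(3) for q in cv2.boxPoints(hull)];print(P)
E
```

```text
T (np.float64(350.8), np.float64(176.1)) [348, 172, 7, 10, 50] [0.525 0.092 0.065]
T (np.float64(351.4), np.float64(188.0)) [349, 184, 6, 9, 46] [0.498 0.09  0.065]
T (np.float64(222.6), np.float64(193.4)) [219, 190, 9, 7, 41] [0.483 0.377 0.065]
T (np.float64(233.6), np.float64(193.2)) [230, 190, 9, 7, 49] [0.484 0.352 0.065]
S (np.float64(304.6), np.float64(182.2)) [297, 176, 17, 13, 201]
S (np.float64(315.3), np.float64(249.4)) [312, 236, 8, 26, 166]
(np.float64(350.8), np.float64(176.1)) (np.float64(304.6), np.float64(182.2)) (array([0.51816421, 0.09189885, 0.06042655]), np.float64(0.015551378367114028))
(np.float64(350.8), np.float64(176.1)) (np.float64(315.3), np.float64(249.4)) (array([ 0.52319533,  0.08528406, -0.15219742]), np.float64(0.0866498946014752))
(np.float64(351.4), np.float64(188.0)) (np.float64(304.6), np.float64(182.2)) (array([0.5053029 , 0.08913952, 0.05605745]), np.float64(0.010893795457180088))
(np.float64(351.4), np.float64(188.0)) (np.float64(315.3), np.float64(249.4)) (array([ 0.50832853,  0.07963504, -0.16283786]), np.float64(0.05558676997010981))
(np.flo
[... 252 characters left out ...]
7653705, 0.06654286]), np.float64(0.00035723896242123153))
(np.float64(233.6), np.float64(193.2)) (np.float64(304.6), np.float64(182.2)) (array([0.48472821, 0.33082542, 0.18340673]), np.float64(0.03813201347385511))
(np.float64(233.6), np.float64(193.2)) (np.float64(315.3), np.float64(249.4)) (array([0.48432678, 0.35511496, 0.04979277]), np.float64(0.00307764217018673))
((256.15435791015625, 217.0099334716797), (65.17341613769531, 52.97995376586914), 77.73522186279297)
[array([0.494, 0.382]), array([0.522, 0.263]), array([0.376, 0.229]), array([0.349, 0.345])]
((370.0, 212.0), (64.0, 52.0), 90.0)
[array([0.522, 0.105]), array([ 0.524, -0.014]), array([ 0.377, -0.013]), array([0.376, 0.104])]
```

Emit:
apply_moves([
  [-0.306,-0.077,0.074,0,0,65],
  [-0.306,-0.077,0.074,0,0,65],
  [-0.306,-0.077,0.074,0,0,65],
  [-0.306,-0.077,0.074,0,0,65],
  [-0.306,-0.077,0.074,0,0,65],
  [-0.306,-0.077,0.074,0,0,65],
  [-0.306,-0.077,0.074,0,0,65],
  [-0.306,-0.077,0.074,0,0,65],
  [-0.306,-0.077,0.074,0,0,65],
], claw=1)

```text
time: 1.23
eef_pos: [0.4831, 0.3654, 0.3309]
ee_rot: [-180.0, -0.0, 92.5]
force: [0.1, 0.0, 0.3]
width: 0.0853
grip_force: 0.0
```

```bash
python3 - <<'E'
from h import *
o=get_obs();print(o['time'],o['eef_pos'],o['ee_rot'],o['qpos'],o['force'])
c=get_calibration('wrist');im=read_camera('wrist');cv2.imwrite('pics/w1.png',im);print(c)
for b in blobs(orange(im),300):
    r=cv2.minAreaRect(np.argwhere(b[2])[:,::-1].astype(np.float32));P=np.array([plane(c,*q,.076)[:2] for q in cv2.boxPoints(r)])
    print(b[0],b[1],r,P.round(4).tolist(),P.mean(0))
E
```

```text
1.225 [0.48307957 0.36535824 0.33093898] [-1.7999967e+02 -7.6420585e-03  9.2526885e+01] [3.05664552e+01 2.51665538e+01 9.05698387e+01 7.66048465e-03
 6.42603069e+01 2.80362436e+01] [0.14290329 0.04484909 0.31143944]
{'vertical_fov': 65.32213176040224, 'cx': 319.77909065609254, 'cy': 201.5132411942889, 'camera_from_world': array([[ 9.99049889e-01,  4.35809494e-02, -1.44554917e-04,
        -4.98712916e-01],
       [-4.19301733e-02,  9.60292593e-01, -2.75826026e-01,
        -3.14700100e-01],
       [-1.18819451e-02,  2.75570022e-01,  9.61207565e-01,
        -4.01049093e-01],
       [ 0.00000000e+00,  0.00000000e+00,  0.00000000e+00,
         1.00000000e+00]])}
(np.float64(320.4), np.float64(204.4)) [312, 177, 19, 60, 868] ((321.0, 206.5), (59.0, 18.0), 90.0) [[0.4766, 0.3889], [0.4896, 0.3895], [0.4921, 0.3435], [0.4783, 0.3429]] [0.48413649 0.36618126]
```

View pics/w1.png

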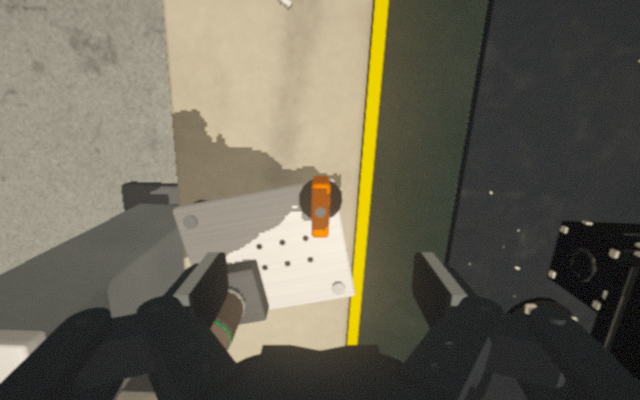

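The wrist view shows the bar at (320,205), lined up with the tool x axis. Its centre is about (0.484, 0.365), which agrees with the top and side views. I go straight down to tip height 50 mm.

Emit:
apply_moves([
  [-0.001,0.001,0.05,0,0,0],
  [-0.001,0.001,0.085,0,0,0],
  [-0.001,0.001,0.108,0,0,0],
  [-0.001,0.001,0.108,0,0,0],
  [-0.001,0.001,0.108,0,0,0],
])

```text
time: 1.9
eef_pos: [0.4852, 0.3642, 0.2237]
ee_rot: [179.9, -0.0, 92.4]
force: [1.4, 0.1, -0.5]
width: 0.0854
grip_force: 0.0
```

Emit:
apply_moves([
  [0,0,0,0,0,0],
  [0,0,0,0,0,0],
  [0,0,0,0,0,0],
  [0,0,0,0,0,0],
  [0,0,0,0,0,0],
  [0,0,0,0,0,0],
  [0,0,0,0,0,0],
  [0,0,0,0,0,0],
], claw=0)

```text
time: 2.9
eef_pos: [0.4844, 0.3634, 0.2231]
ee_rot: [-179.9, 0.0, 92.3]
force: [-3.6, -1.5, 6.3]
width: 0.0131
grip_force: 60.1
```

Gripped, with width close to 14 mm and small forces. Now I turn clockwise by 75°.

Emit:
apply_moves([
  [0,0,0,0,0,8],
  [0,0,0,0,0,16],
  [0,0,0,0,0,24],
  [0,0,0,0,0,32],
  [0,0,0,0,0,40],
  [0,0,0,0,0,48],
  [0,0,0,0,0,56],
  [0,0,0,0,0,64],
  [0,0,0,0,0,72],
  [0,0,0,0,0,76],
])

```text
time: 4.15
eef_pos: [0.4848, 0.3631, 0.2232]
ee_rot: [179.9, 0.1, 16.2]
force: [-2.0, -2.7, 7.2]
width: 0.013
grip_force: 60.0
```

```bash
python3 - <<'E'
from h import *
o=get_obs();print(o['time'],o['eef_pos'],o['ee_rot'],o['force'],o['torque'],o['width'])
a=cv2.imread('pics/top0.png');b=read_camera('top');s=read_camera('side')
cv2.imwrite('pics/t2.png',np.hstack([cv2.resize(b[150:290,180:430],None,fx=1.6,fy=1.6),cv2.resize(s[140:280,270:400],(400,224))]))
E
```

```text
4.15 [0.4847652  0.36310812 0.22317831] [1.79940185e+02 5.16052132e-02 1.61753128e+01] [-1.95689502 -2.73170194  7.19581418] [-0.46855012  0.26194944  0.07165296] 0.012975126818891142
```

View pics/t2.png

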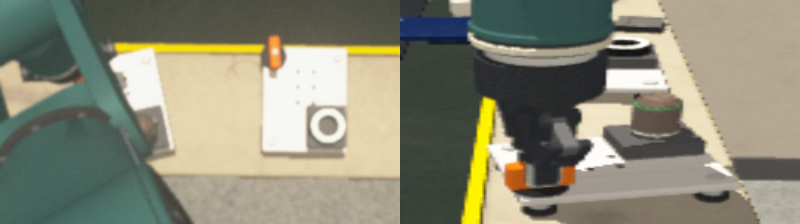

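The picture shows the orange bar now lying along the base's x, in the fingers, and the ring-mount base has not moved. Next I open the gripper and lift.

Emit:
apply_moves([
  [0,0,0,0,0,0],
  [0,0,0,0,0,0],
  [0,0,0,0,0,0],
  [0,0,0,0,0,0],
  [0,0,0,0,0,0],
  [0,0,0,0,0,0],
], claw=1)

```text
time: 5.0
eef_pos: [0.485, 0.3636, 0.2227]
ee_rot: [180.0, 0.0, 16.3]
force: [-0.1, 0.2, 0.2]
width: 0.0853
grip_force: 0.0
```

Emit:
apply_moves([
  [0,0,-0.03,0,0,0],
  [0,0,-0.07,0,0,0],
  [0,0,-0.12,0,0,0],
  [0,0,-0.15,0,0,0],
  [0,0,-0.15,0,0,0],
  [0,0,-0.15,0,0,0],
  [0,0,-0.15,0,0,0],
  [0,0,-0.15,0,0,0],
])

```text
time: 6.0
eef_pos: [0.4848, 0.3634, 0.3714]
ee_rot: [180.0, 0.1, 16.3]
force: [0.8, 0.5, 0.2]
width: 0.0853
grip_force: 0.0
```

```bash
python3 - <<'E'
from h import *
o=get_obs();print(o['time'],o['eef_pos'],o['force'],o['width'])
c=get_calibration('wrist');im=read_camera('wrist');cv2.imwrite('pics/w3.png',im)
for b in blobs(orange(im),200):
    r=cv2.minAreaRect(np.argwhere(b[2])[:,::-1].astype(np.float32));P=np.array([plane(c,*q,.076)[:2] for q in cv2.boxPoints(r)])
    print(r,P.round(3).tolist(),P.mean(0))
h=cv2.cvtColor(im,cv2.COLOR_BGR2HSV)
for b in blobs(cv2.inRange(h,(0,0,175),(180,40,255)),1500):
    r=cv2.minAreaRect(np.argwhere(b[2])[:,::-1].astype(np.float32));print('white',r,[plane(c,*q,.032)[:2].round(3).tolist() for q in cv2.boxPoints(r)])
E
```

```text
6.0 [0.48475426 0.3634133  0.37137488] [0.78280938 0.45174662 0.21426684] 0.08525526686883227
((320.0, 191.5), (51.0, 16.0), 90.0) [[0.507, 0.376], [0.511, 0.363], [0.467, 0.35], [0.463, 0.363]] [0.4873193  0.36287897]
((598.0536499023438, 241.21702575683594), (42.18518829345703, 46.72499084472656), 24.775142669677734) [[0.496, 0.126], [0.537, 0.13], [0.532, 0.088], [0.489, 0.082]] [0.51356706 0.10642158]
white ((372.4385070800781, 209.00582885742188), (94.76687622070312, 83.17194366455078), 8.61564826965332) [[0.423, 0.345], [0.51, 0.357], [0.523, 0.263], [0.435, 0.243]]
white ((577.0068359375, 275.09210205078125), (76.5680160522461, 129.42320251464844), 85.76361083984375) [[0.481, 0.151], [0.529, 0.025], [0.449, -0.033], [0.396, 0.102]]
```

View pics/w3.png

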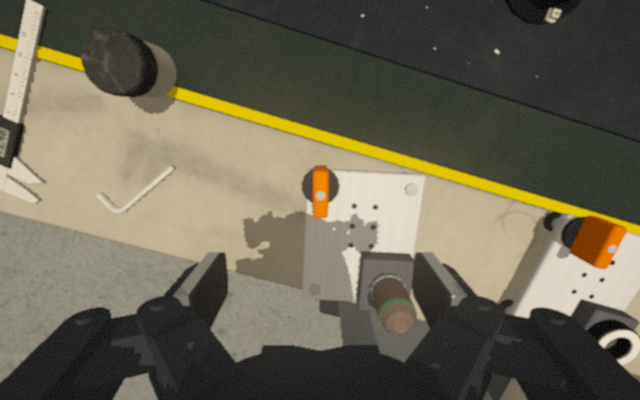

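The wrist view shows the bar at (320,191), parallel to the plate's long side, so the knob is at about 1.5 rad. The knob axis is where it was, so the base has not moved, and the gripper is clear.

```bash
python3 -c "
from workcell import *
print(hand_in())"
```

```text
the job is handed in; nothing more can be done
None
```

I turned the objective base's knob about 76° clockwise, to roughly 1.5 rad by the wrist camera, then released it. The base is where it stood, the ring-mount base was not touched, and the job is handed in. I did not measure the foot's force directly, and the hand-in gave no verdict.

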